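Count washers through the tray gate

TASK

Sweep the three loose steel washers on the sorting tray, one at a time, through the yellow-marked gate in the tray's fence so that each drops into the slot behind it. Push them along the deck with the fingertips, never pick one up or lift it over the fence, and leave the brass bush, the black spacer, the oil bottle and the orange-handled tool as they are.

Things in the scene. Friction and masses are not known exactly. Their poses are not given: they have to be found in the camera images.
- tray: Fixed sorting tray, dark steel deck, green walls. Origin on the bench under the deck's centre; x points from the open near edge to the gate, y left, z up. Deck top 60 mm above the bench, x -100 to 97 mm, y -150 to 150 mm; no wall at x = -100. Side walls (inner faces y = +-150 mm) and fence (x 96 to 102 mm) rise 15 mm above the deck; the fence's one gap is the gate.
- gate (a point): Middle of the gate, a 54 mm wide gap in the fence with yellow edges, at deck height on the tray's x axis (tray x = 100 mm, y = 0); axes as the tray's. A washer tips into the slot soon after its centre has passed the deck's end at tray x = 97 mm.
- slot (a point): Middle of the floor of the slot, the open pocket right behind the gate: inside tray x 97 to 168 mm, y -27 to 27 mm. Floor 6 mm above the bench, 54 mm below the deck; its side and back walls rise 15 mm above deck level. This point is at tray x = 135 mm, y = 0.
- washer1_c (a point): Centre (half-way up) of one of three identical loose steel washers: 40 mm outside diameter, 17 mm hole, 10 mm thick, about 50 to 110 g, lying flat on the tray deck (so 65 mm above the bench at the start). Its yaw means nothing.
- washer2_c (a point): Centre (half-way up) of one of three identical loose steel washers: 40 mm outside diameter, 17 mm hole, 10 mm thick, about 50 to 110 g, lying flat on the tray deck (so 65 mm above the bench at the start). Its yaw means nothing.
- washer3_c (a point): Centre (half-way up) of one of three identical loose steel washers: 40 mm outside diameter, 17 mm hole, 10 mm thick, about 50 to 110 g, lying flat on the tray deck (so 65 mm above the bench at the start). Its yaw means nothing.
- bush: Loose brass bush, 26 mm diameter, 28 mm high, standing on the deck in one of the corners by the fence, left or right. Origin at the centre of its underside. Leave alone.
- spacer: Loose black flanged spacer, 26 mm diameter at the foot, 34 mm high, standing on the deck in the other corner by the fence. Origin at the centre of its underside. Leave alone.
- oil: Loose yellow oil bottle with red cap, 44 mm diameter, 100 mm high, standing on the bench just left of the tray. Origin at the centre of its underside. Leave alone.
- deburrer: Loose hand tool with an orange handle, about 150 mm long and up to 30 mm high, lying on the bench just right of the tray along its own x. Leave alone.
Mind the look-alikes: they are no part of the job. What is shaped like the part that bears washer1_c but purple is not meant. What is shaped like the part that bears washer3_c but red is not meant.

How it is judged (in metres and radians):
On the way, in this order (a step that is already met when the one before it is completed fails the run):
1. a first washer, alone, lies in the slot (((x of washer1_c in the frame of tray between 0.095 and 0.17 m and y of washer1_c in the frame of tray between -0.03 and 0.03 m and z of washer1_c in the frame of tray below 0.05 m) or (x of washer2_c in the frame of tray between 0.095 and 0.17 m and y of washer2_c in the frame of tray between -0.03 and 0.03 m and z of washer2_c in the frame of tray below 0.05 m) or (x of washer3_c in the frame of tray between 0.095 and 0.17 m and y of washer3_c in the frame of tray between -0.03 and 0.03 m and z of washer3_c in the frame of tray below 0.05 m))), for 0.2 s.
2. a second washer has joined it ((((x of washer1_c in the frame of tray between 0.095 and 0.17 m and y of washer1_c in the frame of tray between -0.03 and 0.03 m and z of washer1_c in the frame of tray below 0.05 m) and (x of washer2_c in the frame of tray between 0.095 and 0.17 m and y of washer2_c in the frame of tray between -0.03 and 0.03 m and z of washer2_c in the frame of tray below 0.05 m)) or ((x of washer1_c in the frame of tray between 0.095 and 0.17 m and y of washer1_c in the frame of tray between -0.03 and 0.03 m and z of washer1_c in the frame of tray below 0.05 m) and (x of washer3_c in the frame of tray between 0.095 and 0.17 m and y of washer3_c in the frame of tray between -0.03 and 0.03 m and z of washer3_c in the frame of tray below 0.05 m)) or ((x of washer2_c in the frame of tray between 0.095 and 0.17 m and y of washer2_c in the frame of tray between -0.03 and 0.03 m and z of washer2_c in the frame of tray below 0.05 m) and (x of washer3_c in the frame of tray between 0.095 and 0.17 m and y of washer3_c in the frame of tray between -0.03 and 0.03 m and z of washer3_c in the frame of tray below 0.05 m)))), for 0.2 s.
3. the third washer has joined them (x of washer1_c in the frame of tray between 0.095 and 0.17 m and y of washer1_c in the frame of tray between -0.03 and 0.03 m and z of each of washer1_c, washer2_c, washer3_c in the frame of tray below 0.05 m and x of washer2_c in the frame of tray between 0.095 and 0.17 m and y of washer2_c in the frame of tray between -0.03 and 0.03 m and x of washer3_c in the frame of tray between 0.095 and 0.17 m and y of washer3_c in the frame of tray between -0.03 and 0.03 m), for 0.2 s.
At the end, for the whole second after the job is handed in: The centres of all three washers are inside the slot, at least 10 mm below deck level (tray z under 50 mm, x 95 to 170 mm, y within 30 mm); the bush, spacer, oil bottle and orange-handled tool are within 15 mm of where they began and the first three still upright (within 0.3 rad) (all of step 3 and distance of each of bush, spacer, oil, deburrer from where it was at the start of the episode below 0.015 m and angle between each of bush, spacer, oil's own z axis and vertical below 0.3 rad); the robot touches nothing.
It fails at once if a washer is lifted more than 11 mm off the deck (height (world z) of any of washer1_c, washer2_c, washer3_c above 0.076 m).
It fails at once if the bush, spacer, oil bottle or orange-handled tool is moved 15 mm or more (distance of any of bush, spacer, oil, deburrer from where it was at the start of the episode above 0.015 m).
It also fails if it takes over 67 s, if anything falls off the work surface, if the arm or the gripper's body presses on something with over 40 N, if the wrist force passes 120 N, or if a joint passes its speed limit or range.

ROBOT

A 6-joint arm with a two-finger parallel gripper is mounted at the origin on the work surface. World frame = base frame: x ahead of the robot, y to its left, z up, the work surface at z = 0. Lengths are in m, angles in degrees, forces in N, time in s.
With the tool pointing down it reaches from about 0.35 to 0.775 m from the base axis. Payload 5.5 kg.
Tool frame: the origin (TCP) lies between the finger pads; the fingertips stand 25 mm ahead of it and the grasp point (between the pads) lies 6 mm ahead of it; z points along the fingers, x is the direction in which the jaws open and shut, and the axes are right-handed (so a half turn about z gives the same grasp; the last joint's range is limited). The gripper opens to 85 mm and grips with 20 to 120 N. Pads are 22 mm wide; open, the fingers measure 114 mm over their backs; the gripper's body (76 mm by 85 mm) begins 54 mm behind the grasp point. The pads swing forward as they close: fully open they stand 13 mm farther back than shut.
Start: joints at [-76.066, 17.945, 2.641, 74.691, 0, 82.002], TCP at [0.215, -0.533, 0.256] pointing down, gripper open.
Joint ranges: [-158.12, 158.12], [-49.38, 96.58], [-58.88, 72.47], [-126.05, 133.96], [-84.25, 85.87], [-180, 180]. Speed limits (degrees/s): [147.25, 147.25, 180, 180, 180, 180].

INTERFACE

Orientations are given as a 3x3 rotation matrix whose columns are the frame's x, y, z axes.
In Python, from rig import r gives the robot as it stands.
- The arm moves only by the tool move_arm, never from a script. Its arguments are lists of equal length, an entry for each row: "jaw": the finger opening in mm, from 0 to 85.4; "travel": the shift along the tool's x, y, z in mm, a list of three; "delta_rot": the turn, a rotation vector about the tool's x, y, z in rad, a list of three. In form: {"jaw": [jaw, ...], "travel": [[tx, ty, tz], ...], "delta_rot": [[ax, ay, az], ...]}. A call has 1 to 5 rows; each row is the pose to reach, as a shift and turn from the pose measured when the call began, along the tool's axes at that moment; what a row does not reach only later rows make up. A row lasts 1/8 s, in which the tool goes at most 62.5 mm and 10.7 degrees, less where a joint would pass 70% of its speed; a pose out of reach is approached as far as the arm can. A call with a gripper value outside its range is refused whole. The fingers move at their own pace and stop on an object; "force" is the grip in N (left out, the last holds). Time passes only in rows, so rows that repeat a pose let the fingers close. It gives the time, the measured TCP pose, the force and the opening at its end, in the units of the state.
- r.sense(): the state, without advancing time (a new reading comes with each control period).
- r.read_camera(name): name is "scene" or "top"; returns a dict with "color" (384x512x3 uint8, red, green, blue), "fx", "fy", "cx", "cy" (pixels), "dist" ([k1, k2, p1, p2, k3] as OpenCV has them; the pictures are not rectified), "R" (3x3) and "t" (3): a world point X has camera coordinates R X + t. Camera axes: x right, y down, z forward; pixel columns grow to the right and rows downward; lengths in m; the calibration is good to about 2 mm. A picture is of the moment at which its call begins. There is no depth.
- r.sign_off(): hands the job in, once; it reports no verdict.
The state is a dict: "time_s": time; "joint_pos": joint angles; "joint_vel": joint speeds; "effort": joint torques, N m; "position": TCP position; "orientation": TCP orientation; "force": force on the tool from outside, world axes, zero at the start; "torque": the same for the moment, N m; "opening": finger opening in m.
Only numpy, scipy, OpenCV 4.12 (cv2) and the standard library are available. Lean on these libraries where they do the work, as an engineer would, in place of code of your own. Each camera call takes 0.05 s, during which the arm holds its last target. There are 200 camera calls.

## Working session

There is one attempt and no reset: what is moved stays moved. The work goes in short steps, Python scripts to look and compute and a tool call to move; the robot and the scene stay as the last step left them, time stands still between calls to the robot, and variables do not carry over. Pictures are saved under pics/ and viewed, about 8 in all and at most 12, crops included, and the job is handed in when it is done.

Besides the shell and the picture viewer there is one more tool, called after ">>>" as name(argument=value, ...) on one line, values as JSON. move_arm: Moves the arm, as the interface text tells. Its arguments: {"type":"object","properties":{"jaw":{"type":"array","items":{"type":"number"}},"travel":{"type":"array","items":{"type":"array","items":{"type":"number"}}},"delta_rot":{"type":"array","items":{"type":"array","items":{"type":"number"}}},"force":{"type":"number"}},"required":["jaw","travel","delta_rot"]}

```bash
mkdir -p pics; ls; python3 - <<'E'
from rig import r
import cv2,numpy as np
np.set_printoptions(precision=4,suppress=True)
for n in("scene","top"):
    c=r.read_camera(n); cv2.imwrite(f"pics/{n}0.png",cv2.cvtColor(c["color"],cv2.COLOR_RGB2BGR))
    print(n,c["fx"],c["fy"],c["cx"],c["cy"],c["dist"],-np.array(c["R"]).T@c["t"],c["R"])
s=r.sense();print(s)
E
```

```text
pics
scene 406.2906074404957 406.2906074404957 255.6696062112382 191.06970762501072 [-0.0146  0.      0.      0.      0.    ] [ 0.9585 -0.0521  0.7823] [[ 0.1892  0.9819  0.0031]
 [ 0.844  -0.161  -0.5116]
 [-0.5018  0.0995 -0.8592]]
top 349.05822652133094 349.05822652133094 253.86740784546174 187.03530150481086 [-0.1004  0.      0.      0.      0.    ] [0.4352 0.0144 0.724 ] [[ 0.0229 -0.9997  0.0023]
 [-0.99   -0.023  -0.1389]
 [ 0.1389  0.0009 -0.9903]]
{'time_s': 0.1, 'joint_pos': array([-76.0661,  17.9863,   2.5843,  74.6925,   0.0001,  82.0021]), 'joint_vel': array([ 0.0391, -0.1081,  0.1953,  0.0815, -0.1391,  0.009 ]), 'effort': array([  0.0017, -48.1724,  29.9245,   0.0127,  -0.0002,   0.    ]), 'position': array([ 0.2147, -0.533 ,  0.2555]), 'orientation': array([[ 0.3735, -0.9276, -0.0004],
       [-0.9276, -0.3735,  0.0016],
       [-0.0016, -0.0002, -1.    ]]), 'force': array([-0.0331, -0.0569,  0.136 ]), 'torque': array([-0.0289, -0.0475,  0.0085]), 'opening': 0.08530453871736}
```

View pics/top0.png

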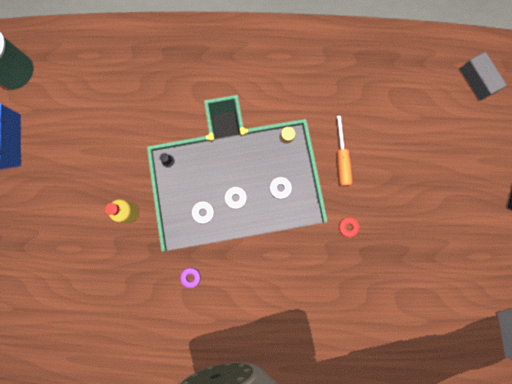

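View pics/scene0.png

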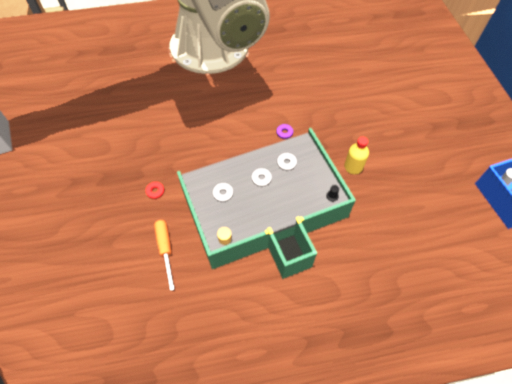

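Top view: washers at about (203,212), (236,198) and (281,188). The gate is between the yellow marks at (210,137) and (244,131), the spacer at (167,160), the bush at (288,134) and the bottle at (119,210). The scene view shows the same washers at (287,161), (261,177) and (223,192). Purple and red rings are the decoys.

```bash
cat > h.py <<'E'
from rig import r
import cv2,numpy as np,json
np.set_printoptions(precision=4,suppress=True)
def K(c): return np.array([[c["fx"],0,c["cx"]],[0,c["fy"],c["cy"]],[0,0,1]])
def ray(c,p):
    q=cv2.undistortPoints(np.float64(p).reshape(-1,1,2),K(c),np.float64(c["dist"])).reshape(-1,2)
    return -np.array(c["R"]).T@c["t"], np.c_[q,np.ones(len(q))]@np.array(c["R"])
def cast(c,p,z):
    o,d=ray(c,p); return o+d*((z-o[2])/d[:,2])[:,None]
def tri(c1,p1,c2,p2):
    P=[]
    for c,p in((c1,p1),(c2,p2)):
        P.append((np.c_[c["R"],c["t"]],cv2.undistortPoints(np.float64(p).reshape(-1,1,2),K(c),np.float64(c["dist"])).reshape(-1,2).T))
    X=cv2.triangulatePoints(P[0][0],P[1][0],P[0][1],P[1][1]); return (X[:3]/X[3]).T
def washers(c,deck=None,smin=200):
    """centres of the washers' outer outlines lying on the deck hull"""
    h=cv2.cvtColor(c["color"],cv2.COLOR_RGB2HSV)
    m=((h[...,1]<40)&(h[...,2]>smin)).astype(np.uint8)
    out=[]
    for k in cv2.findContours(m,cv2.RETR_EXTERNAL,cv2.CHAIN_APPROX_NONE)[0]:
        if 120<cv2.contourArea(k)<700:
            e=cv2.fitEllipse(cv2.convexHull(k)); out.append((*e[0],*e[1]))
    return np.array(out)
E
python3 - <<'E'
from h import *
T=r.read_camera("top");S=r.read_camera("scene")
w=washers(T);v=washers(S);print(w);print(v)
h=cv2.cvtColor(T["color"],cv2.COLOR_RGB2HSV)
for p in((250,165),(200,190),(203,203),(162,230),(212,137)):print(p,h[p[1],p[0]])
roi=np.zeros(h.shape[:2],np.uint8);roi[100:260,140:335]=1
for nm,m,z in(("deck",(h[...,1]<60)&(h[...,2]>60),.06),("green",(h[...,0]>60)&(h[...,0]<90)&(h[...,1]>90),.075),):
    m=cv2.morphologyEx((m*roi).astype(np.uint8),cv2.MORPH_OPEN,np.ones((3,3)))
    k=max(cv2.findContours(m,cv2.RETR_EXTERNAL,cv2.CHAIN_APPROX_NONE)[0],key=cv2.contourArea)
    X=cast(T,k.reshape(-1,2),z)[:,:2]
    if nm=="deck": print(nm,cv2.minAreaRect((X*1000).astype(np.float32)),cv2.boxPoints(cv2.minAreaRect((X*1000).astype(np.float32))))
for n,c,a in(("top",T,(195,115,260,150)),("scene",S,(255,205,315,245))):
    h=cv2.cvtColor(c["color"],cv2.COLOR_RGB2HSV);m=((h[...,0]>20)&(h[...,0]<35)&(h[...,1]>150)&(h[...,2]>120)).astype(np.uint8)
    q=np.zeros_like(m);q[a[1]:a[3],a[0]:a[2]]=m[a[1]:a[3],a[0]:a[2]]
    N,_,st,ce=cv2.connectedComponentsWithStats(q);print(n,st[1:],ce[1:],cast(c,ce[1:],.075))
def pts(c,a):return cast(c,a[:,:2],.065)
print("T",cast(T,w[:,:2],.07),"S",cast(S,v[:,:2],.07))
E
```

```text
[[202.2847 211.8996  21.9143  22.2823]
 [235.1818 197.0897  22.0936  22.3613]
 [280.5023 187.2166  21.5285  22.1635]]
[[514.079  375.4726  13.9061 128.031 ]
 [177.518   47.503   15.4632  24.2306]
 [ 65.2258  10.7045  10.0282  10.231 ]]
(250, 165) [175   9 177]
(200, 190) [167  10 178]
(203, 203) [  0   0 249]
(162, 230) [ 74  94 111]
(212, 137) [ 30 119 255]
deck ((555.50390625, 55.42346954345703), (249.31092834472656, 303.532958984375), 11.4716796875) [[ 403.1548  179.3662]
 [ 463.5225 -118.1031]
 [ 707.853   -68.5193]
 [ 647.4853  228.9501]]Traceback (most recent call last):
  File "<stdin>", line 9, in <module>
ValueError: max() iterable argument is empty
```

```bash
python3 - <<'E'
from h import *
T=r.read_camera("top");S=r.read_camera("scene")
w=washers(T)
hs=cv2.cvtColor(S["color"],cv2.COLOR_RGB2HSV);print(hs[161,281:294],hs[170,240])
m=((hs[...,1]<60)&(hs[...,2]>195)).astype(np.uint8);q=np.zeros_like(m);q[130:230,180:330]=m[130:230,180:330]
v=np.array([cv2.fitEllipse(cv2.convexHull(k))[0] for k in cv2.findContours(q,cv2.RETR_EXTERNAL,cv2.CHAIN_APPROX_NONE)[0] if cv2.contourArea(k)>100])
v=v[np.argsort(-v[:,0])];print(v)
if len(v)==3:print("tri washer tops",tri(T,w[:,:2],S,v))
print("top z=.07",cast(T,w[:,:2],.07))
h=cv2.cvtColor(T["color"],cv2.COLOR_RGB2HSV)
m=((h[...,1]<60)&(h[...,2]>100)).astype(np.uint8);q=np.zeros_like(m);q[100:260,140:335]=m[100:260,140:335]
q=cv2.morphologyEx(cv2.morphologyEx(q,cv2.MORPH_CLOSE,np.ones((9,9))),cv2.MORPH_OPEN,np.ones((25,25)))
k=max(cv2.findContours(q,cv2.RETR_EXTERNAL,cv2.CHAIN_APPROX_NONE)[0],key=cv2.contourArea)
X=cast(T,k.reshape(-1,2),.06)[:,:2]*1000
R=cv2.minAreaRect(X.astype(np.float32));print(R,cv2.boxPoints(R))
for n,c,a in(("top",T,(195,115,260,150)),("scene",S,(255,205,315,245))):
    h=cv2.cvtColor(c["color"],cv2.COLOR_RGB2HSV);m=((h[...,0]>20)&(h[...,0]<35)&(h[...,1]>100)&(h[...,2]>120)).astype(np.uint8)
    q=np.zeros_like(m);q[a[1]:a[3],a[0]:a[2]]=m[a[1]:a[3],a[0]:a[2]]
    N,_,st,ce=cv2.connectedComponentsWithStats(q);print(n,st[1:],ce[1:],cast(c,ce[1:],.075))
# near corners of the side walls etc. crop
for n,c,b in(("t",T,(140,85,340,260)),):
    cv2.imwrite("pics/crop.png",cv2.resize(cv2.cvtColor(c["color"],cv2.COLOR_RGB2BGR)[b[1]:b[3],b[0]:b[2]],None,fx=4,fy=4)[:600])
E
```

```text
[[  0   0 255]
 [  0   0 255]
 [ 13   7 249]
 [ 14  16 211]
 [ 14  17 195]
 [ 13  16 194]
 [ 11  15 193]
 [ 11  18 193]
 [ 15  19 192]
 [ 10   9 242]
 [  0   0 255]
 [  0   0 255]
 [  0   0 255]] [ 14  17 200]
[[256.9447 183.8574]]
top z=.07 [[ 0.4776  0.1108  0.07  ]
 [ 0.5068  0.0499  0.07  ]
 [ 0.5278 -0.0354  0.07  ]]
((536.2022094726562, 51.73716735839844), (209.8635711669922, 320.6213684082031), 11.514177322387695) [[ 401.3824  187.8762]
 [ 465.3818 -126.2928]
 [ 671.022   -84.4018]
 [ 607.0226  229.7671]]
top [[239 127   9   8  49]
 [206 133   8   8  47]] [[242.8776 130.7143]
 [210.     136.4894]] [[0.6353 0.0387 0.075 ]
 [0.6225 0.1016 0.075 ]]
scene [[296 219   3   5   9]
 [300 219   4   3   8]
 [266 231   5   4  14]
 [272 232   1   1   1]] [[297.1111 221.2222]
 [301.5    220.125 ]
 [268.     233.    ]
 [272.     232.    ]] [[0.6274 0.0959 0.075 ]
 [0.6267 0.1048 0.075 ]
 [0.6413 0.0352 0.075 ]
 [0.6407 0.0432 0.075 ]]
```

View pics/crop.png

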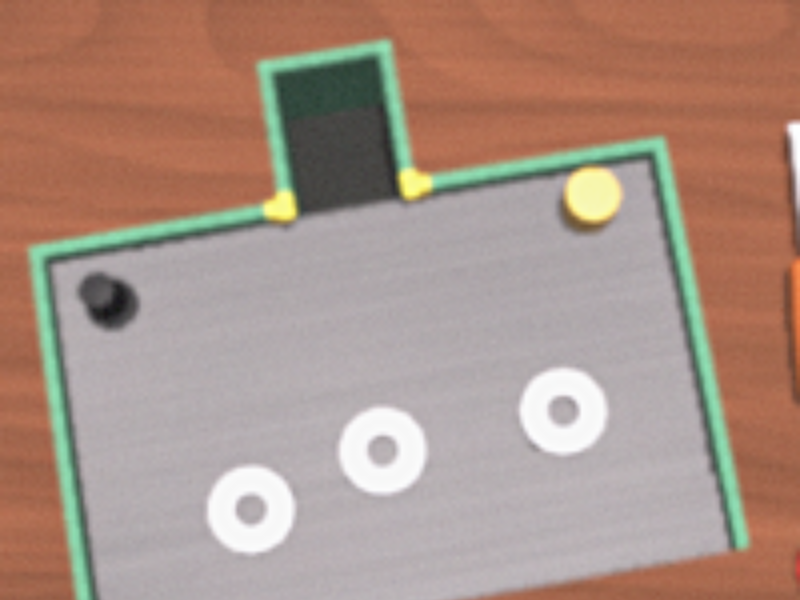

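The crop shows the deck end at the gate from (298,213) to (400,197) crop pixels, the slot behind it, and all three washers clear of each other.

```bash
cat >> h.py <<'E'
from scipy.spatial.transform import Rotation as Ro
YAW=np.radians(11.5); A=np.array([[np.cos(YAW),-np.sin(YAW)],[np.sin(YAW),np.cos(YAW)]])
O=np.array([.532,.0505])
def tray(X): return ((np.atleast_2d(X)[:,:2]-O)@A)*1000
def goal(x,y,z,deg):
    """travel mm and turn rad (tool axes) to TCP at tray x,y mm, world z mm, tool y along push angle deg (tray)"""
    s=r.sense(); R0=np.array(s["orientation"]); a=YAW+np.radians(deg)
    ty=np.array([np.cos(a),np.sin(a),0]); tz=np.array([0,0,-1.]); R1=np.c_[np.cross(ty,tz),ty,tz]
    p=np.r_[O+A@np.array([x,y])/1000,z/1000]
    print("goal travel",(R0.T@(p-s["position"])*1000).round(1),"rot",Ro.from_matrix(R0.T@R1).as_rotvec().round(3))
E
python3 - <<'E'
from h import *
T=r.read_camera("top");S=r.read_camera("scene")
w=washers(T)
hs=cv2.cvtColor(S["color"],cv2.COLOR_RGB2HSV)
m=((hs[...,1]<40)&(hs[...,2]>225)).astype(np.uint8);q=np.zeros_like(m);q[130:230,180:330]=m[130:230,180:330]
v=np.array([cv2.fitEllipse(cv2.convexHull(k))[0] for k in cv2.findContours(q,cv2.RETR_EXTERNAL,cv2.CHAIN_APPROX_NONE)[0] if cv2.contourArea(k)>60])
v=v[np.argsort(-v[:,0])];print(v)
if len(v)==3:
  X=tri(T,w[:,:2],S,v);print("tri tops",X,tray(X))
print("top z=.07",tray(cast(T,w[:,:2],.07)))
f=lambda l:np.array(l)/4+[139.6,84.6]
print("gate deck end",tray(cast(T,f([(298,213),(400,197)]),.06)))
print("wall-top: slot outer corners, fence outer corners, near right end",tray(cast(T,f([(258,64),(391,41),(30,248),(667,137),(747,548)]),.075)))
print("deck corner near right",tray(cast(T,f([(735,550)]),.06)))
print("gate marks scene/top",tray([[.6353,.0387],[.6225,.1016]]),tray([[.627,.1005],[.641,.037]]))
goal(-62,4,110,0)
E
```

```text
[[286.6533 160.407 ]
 [261.1667 176.1826]
 [222.4086 191.194 ]]
tri tops [[ 0.4778  0.1109  0.0667]
 [ 0.5072  0.0495  0.0667]
 [ 0.5282 -0.0359  0.0668]] [[-41.0514  70.0034]
 [-24.5518   3.9373]
 [-20.9582 -83.9554]]
top z=.07 [[-41.2365  69.9243]
 [-24.7457   4.4005]
 [-21.2383 -83.2658]]
gate deck end [[ 99.2747  25.6283]
 [ 98.346  -25.108 ]]
wall-top: slot outer corners, fence outer corners, near right end [[ 173.0388   32.1544]
 [ 173.0285  -34.052 ]
 [ 101.1819  155.1154]
 [ 101.0029 -157.7094]
 [-100.5144 -155.0251]]
deck corner near right [[-100.3682 -152.3747]]
gate marks scene/top [[ 98.8737 -32.1578]
 [ 98.8709  32.0314]] [[103.0612  30.0563]
 [104.1203 -34.9601]]
goal travel [-438.2 -452.1  146.3] rot [-0.   -0.   -2.96]
```

>>> move_arm(jaw=[22,22,22,22,22], travel=[[-40,0,0],[-80,0,0],[-120,0,0],[-160,0,0],[-200,0,0]], delta_rot=[[0,0,-0.18],[0,0,-0.36],[0,0,-0.54],[0,0,-0.72],[0,0,-0.9]], force=30)

```text
time_s: 1.02
position: [0.1396, -0.3466, 0.2563]
orientation: [[0.961, -0.278, -0.0], [-0.278, -0.961, -0.0], [0.0, 0.0, -1.0]]
force: [0.1, -0.2, 0.9]
opening: 0.0221
```

>>> move_arm(jaw=[22,22,22,22,22], travel=[[37,-30,0],[74,-60,0],[111,-92,0],[148,-123,0],[185,-154,0]], delta_rot=[[0,0,-0.18],[0,0,-0.36],[0,0,-0.54],[0,0,-0.72],[0,0,-0.9]])

```text
time_s: 1.65
position: [0.3616, -0.2494, 0.2566]
orientation: [[0.811, 0.584, 0.001], [0.584, -0.811, -0.001], [-0.0, 0.001, -1.0]]
force: [0.1, -0.2, 0.3]
opening: 0.0217
```

```bash
python3 -c "
from h import *
goal(-62,4,110,0);print(r.sense()['joint_pos'])"
```

```text
goal travel [ 258.6 -173.1  146.3] rot [ 0.001  0.001 -1.147]
[-45.0678   2.8459 -15.8789  71.2044  -0.0211   9.1736]
```

>>> move_arm(jaw=[22,22,22,22,22], travel=[[52,-35,0],[104,-70,10],[155,-104,25],[207,-139,45],[259,-173,60]], delta_rot=[[0,0,-0.18],[0,0,-0.36],[0,0,-0.54],[0,0,-0.72],[0,0,-0.9]])

```text
time_s: 2.28
position: [0.4685, 0.0373, 0.1978]
orientation: [[0.041, 0.999, 0.001], [0.999, -0.041, -0.001], [-0.001, 0.002, -1.0]]
force: [0.2, -0.0, 1.4]
opening: 0.0218
```

```bash
python3 -c "
from h import *
goal(-62,4,110,0);print(r.sense()['joint_pos'])"
```

```text
goal travel [ 5.   1.6 87.8] rot [ 0.001  0.002 -0.241]
[ -5.2048   7.9068 -18.6323  63.3681  -0.0733  -2.8707]
```

>>> move_arm(jaw=[22,22,22,22,22], travel=[[2,1,30],[5,2,60],[5,2,90],[5,2,103],[5,2,106]], delta_rot=[[0,0,-0.12],[0,0,-0.24],[0,0,-0.24],[0,0,-0.24],[0,0,-0.24]])

```text
time_s: 2.9
position: [0.4706, 0.042, 0.0915]
orientation: [[-0.198, 0.98, 0.001], [0.98, 0.198, -0.001], [-0.001, 0.0, -1.0]]
force: [-0.8, -0.4, 0.8]
opening: 0.022
```

```bash
python3 - <<'E'
from h import *
goal(-62,4,88,0);print(r.sense()['force'])
S=r.read_camera("scene");cv2.imwrite("pics/s1.png",cv2.resize(cv2.cvtColor(S["color"],cv2.COLOR_RGB2BGR)[100:250,180:380],None,fx=4,fy=4,interpolation=2))
E
```

```text
goal travel [ 0.1 -0.1  3.5] rot [ 0.     0.001 -0.002]
[-0.7789 -0.3999  0.781 ]
```

View pics/s1.png

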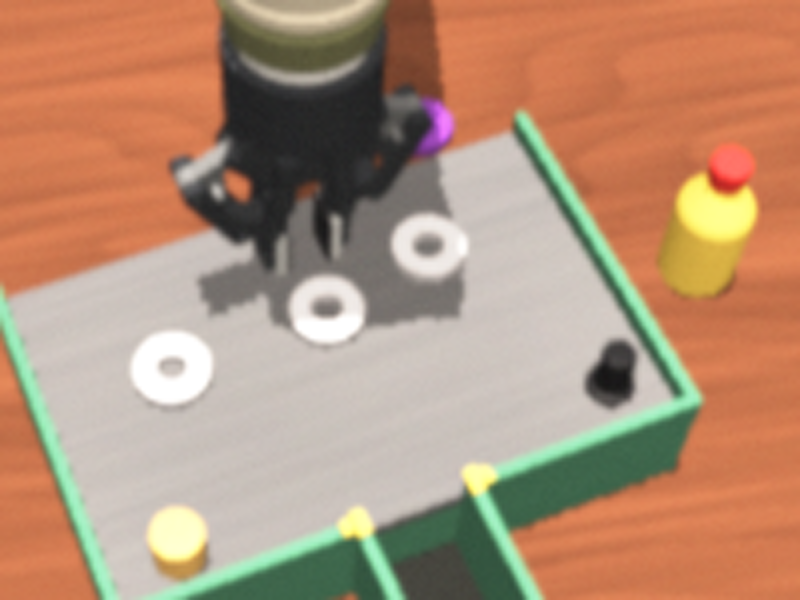

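The fingers stand behind the middle washer, about 25 mm clear and centred on it. The pads' lower ends are near (280,265) and (335,250). Next I feel for the deck.

>>> move_arm(jaw=[22,22], travel=[[0,0,2],[0,0,3.5]], delta_rot=[[0,0,0],[0,0,0]])

```text
time_s: 3.2
position: [0.4718, 0.0418, 0.0892]
orientation: [[-0.197, 0.98, 0.003], [0.98, 0.197, -0.002], [-0.002, 0.003, -1.0]]
force: [-0.4, -0.4, 0.1]
opening: 0.0222
```

>>> move_arm(jaw=[22,22], travel=[[0,0,1],[0,0,2]], delta_rot=[[0,0,0],[0,0,0]])

```text
time_s: 3.45
position: [0.472, 0.0417, 0.0874]
orientation: [[-0.197, 0.98, 0.004], [0.98, 0.197, -0.002], [-0.002, 0.004, -1.0]]
force: [0.1, 0.4, 0.1]
opening: 0.0218
```

>>> move_arm(jaw=[22,22,22,22,22], travel=[[0,12,0],[-1,32,0],[-2,55,0],[-3,78,0],[-4,95,0]], delta_rot=[[0,0,0],[0,0,0],[0,0,0],[0,0,0],[0,0,0]])

```text
time_s: 4.08
position: [0.5677, 0.0568, 0.0877]
orientation: [[-0.197, 0.98, 0.005], [0.98, 0.197, -0.002], [-0.002, 0.004, -1.0]]
force: [-0.5, 0.4, -0.6]
opening: 0.0218
```

```bash
cat >> h.py <<'E'
def look(name,z=.07):
    S=r.read_camera("scene");hs=cv2.cvtColor(S["color"],cv2.COLOR_RGB2HSV)
    for th in(225,200):
        m=((hs[...,1]<40)&(hs[...,2]>th)).astype(np.uint8);q=np.zeros_like(m);q[120:270,180:345]=m[120:270,180:345]
        for k in cv2.findContours(q,cv2.RETR_EXTERNAL,cv2.CHAIN_APPROX_NONE)[0]:
            if 60<cv2.contourArea(k)<900:
                e=cv2.fitEllipse(cv2.convexHull(k));print(th,np.round(e[0],1),np.round(e[1],1),"tray",tray(cast(S,[e[0]],z))[0].round(1))
    print("tcp tray",tray(r.sense()["position"])[0].round(1),r.sense()["position"][2],"F",r.sense()["force"].round(1),r.sense()["time_s"])
    cv2.imwrite(f"pics/{name}.png",cv2.resize(cv2.cvtColor(S["color"],cv2.COLOR_RGB2BGR)[130:280,180:380],None,fx=4,fy=4,interpolation=2))
E
python3 -c "
from h import *
look('s2');goal(80,0,87,0)"
```

```text
225 [276.6 212.1] [17.  18.2] tray [66.9 -2.1]
225 [222.4 191.2] [18.2 20.8] tray [-19.2 -84.8]
200 [276.5 212.1] [18.3 19.2] tray [66.8 -2.1]
tcp tray [38.4 -1.3] 0.08785160710990834 F [ 4.  -0.4  0.8] 4.125
goal travel [ 1.4 41.6  1.1] rot [ 0.007  0.003 -0.002]
```

View pics/s2.png

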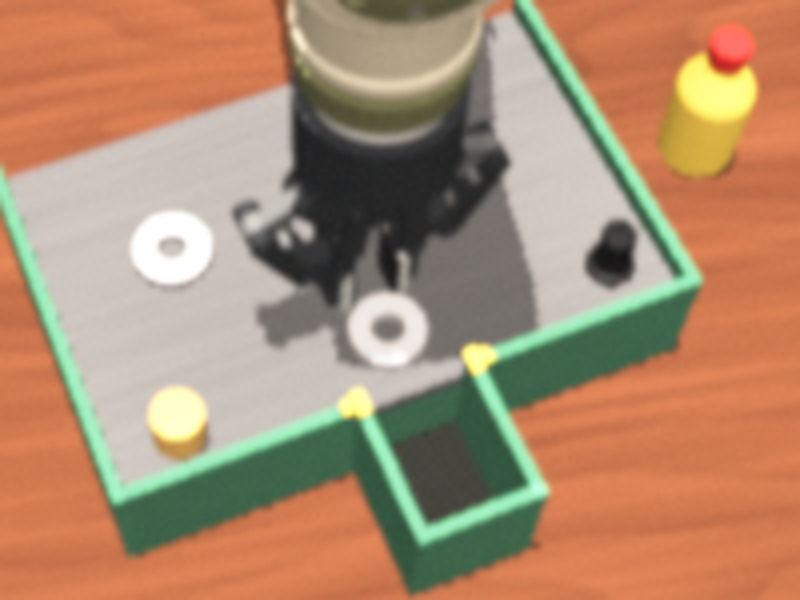

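The washer sits in the cradle in front of the fingers, heading for the gate; its centre is near (387,330) in the crop. Pushing it through.

>>> move_arm(jaw=[22,22,22,22,22], travel=[[1,15,0.5],[1,30,0.5],[1.5,44,0.5],[1.5,44,0],[1.5,30,-20]], delta_rot=[[0,0,0],[0,0,0],[0,0,0],[0,0,0],[0,0,0]])

```text
time_s: 4.75
position: [0.5978, 0.0644, 0.1064]
orientation: [[-0.198, 0.98, 0.004], [0.98, 0.198, -0.001], [-0.002, 0.004, -1.0]]
force: [0.3, 0.7, 0.7]
opening: 0.0221
```

```bash
python3 -c "
from h import *
look('s3');goal(-67,94,140,-42.6);goal(-67,94,87,-42.6)"
```

```text
225 [289.1 254.5] [14.  17.7] tray [157.4 -16.7]
225 [222.4 191.2] [18.2 20.7] tray [-19.2 -84.7]
200 [289.2 254.2] [14.4 18.3] tray [157.  -16.3]
200 [330.5 196.6] [ 24.5 106.8] tray [ 75.8 113.5]
tcp tray [66.6  0.4] 0.10993657476671716 F [-2.2 -0.6  1.5] 4.8
goal travel [  93.3 -133.6  -31.1] rot [0.007 0.001 0.742]
goal travel [  93.5 -133.9   21.9] rot [0.007 0.001 0.742]
```

View pics/s3.png

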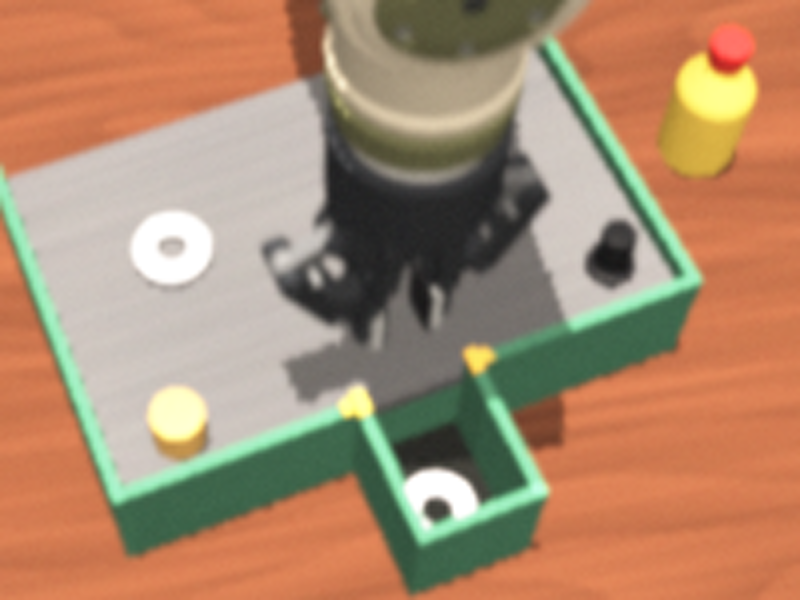

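The first washer lies flat in the slot at (437,505) in the crop. Now the left one.

>>> move_arm(jaw=[22,22,22,22,22], travel=[[5,-10,-31],[30,-45,-31],[60,-85,-31],[80,-115,-31],[94,-134,-25]], delta_rot=[[0,0,0.14],[0,0,0.3],[0,0,0.45],[0,0,0.6],[0,0,0.74]])

```text
time_s: 5.42
position: [0.4453, 0.1304, 0.1341]
orientation: [[0.519, 0.855, 0.007], [0.855, -0.519, -0.002], [0.002, 0.007, -1.0]]
force: [0.4, 0.0, -0.1]
opening: 0.0219
```

```bash
python3 -c "
from h import *
T=r.read_camera('top');w=washers(T);print(w[:,:2],tray(cast(T,w[:,:2],.07)))
look('s4');goal(-67,94,87,-42.6)"
```

```text
[[203.7431 211.2518]
 [280.4689 187.3076]
 [ 77.6378 194.9271]
 [227.2453 122.6504]] [[-40.5776  66.9994]
 [-21.4073 -83.2563]
 [ 33.062  304.7833]
 [121.9447  -5.1062]]
225 [289.1 254.5] [14.  17.7] tray [157.4 -16.7]
225 [222.4 191.2] [18.2 20.8] tray [-19.2 -84.8]
225 [286.  160.9] [15.5 19.1] tray [-38.5  66.5]
200 [289.2 254.2] [14.4 18.3] tray [157.  -16.3]
tcp tray [-70.4  95.9] 0.1332155086419587 F [-0.1  0.9 -0.5] 5.525
goal travel [ 0.9  3.7 46.2] rot [ 0.004 -0.     0.003]
```

>>> move_arm(jaw=[22,22,22], travel=[[0.5,1,25],[1,2,43],[1,2,47]], delta_rot=[[0,0,0],[0,0,0],[-0.004,0,0]])

```text
time_s: 5.9
position: [0.4463, 0.1298, 0.0854]
orientation: [[0.513, 0.858, 0.006], [0.858, -0.513, -0.004], [-0.001, 0.007, -1.0]]
force: [-0.0, 0.2, -0.6]
opening: 0.0222
```

```bash
python3 -c "
from h import *
look('s4');goal(18,19,87,-42.6)"
```

```text
225 [289.1 254.5] [14.  17.7] tray [157.4 -16.7]
225 [222.4 191.2] [18.2 20.7] tray [-19.2 -84.7]
225 [285.9 161.1] [15.2 18.8] tray [-38.2  66.3]
200 [289.2 254.2] [14.4 18.3] tray [157.  -16.3]
tcp tray [-68.2  94.9] 0.08550112481007087 F [-0.7  0.1 -0.3] 5.95
goal travel [  2.1 114.8  -0.6] rot [0.008 0.    0.003]
```

>>> move_arm(jaw=[22,22,22,22,22], travel=[[0,15,-1],[1,40,-1],[1,65,-1],[2,90,-1],[2,112,-1]], delta_rot=[[0,0,0],[0,0,0],[0,0,0],[0,0,0],[0,0,0]])

```text
time_s: 6.58
position: [0.5459, 0.0728, 0.0883]
orientation: [[0.514, 0.858, 0.009], [0.858, -0.514, -0.004], [0.001, 0.01, -1.0]]
force: [0.1, 0.8, -0.2]
opening: 0.0222
```

```bash
python3 -c "
from h import *
look('s5')"
```

```text
225 [288.9 254.7] [14.7 17.9] tray [157.7 -17.2]
225 [271.6 200.9] [16.7 19.7] tray [39.8 -1. ]
225 [222.4 191.2] [18.2 20.7] tray [-19.2 -84.7]
200 [289.1 254.5] [15.  18.4] tray [157.4 -16.7]
tcp tray [20.6 17.2] 0.08862956877266691 F [ 3.6 -0.4 -0.1] 6.625
```

View pics/s5.png

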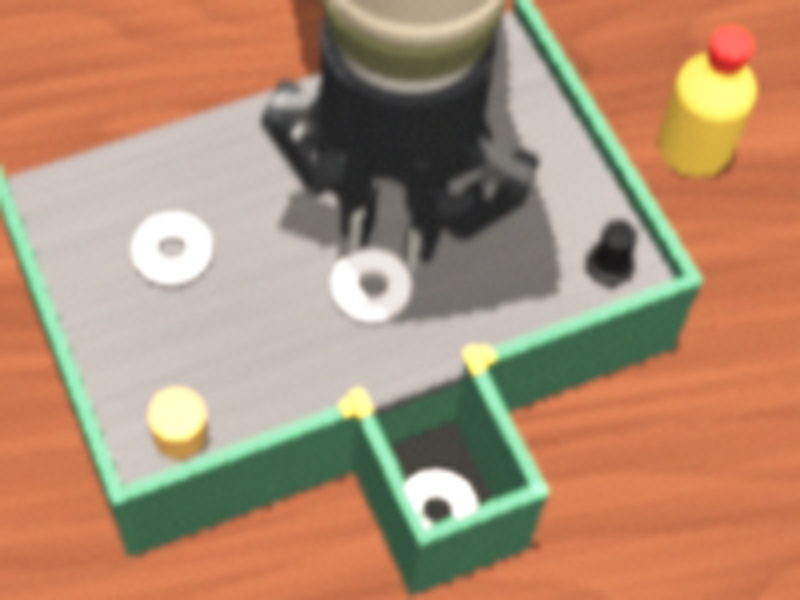

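The second washer now lies on the gate axis, about tray (38, 0). I back off, turn to straight ahead and re-approach.

```bash
python3 -c "
from h import *
goal(-1,0,105,0)"
```

```text
goal travel [-27.2  -4.1 -16.5] rot [ 0.013  0.003 -0.742]
```

>>> move_arm(jaw=[22,22,22,22,22], travel=[[0,-12,-10],[-9,-14,-20],[-18,-10,-20],[-24,-6,-20],[-27,-4,-17]], delta_rot=[[0.006,0.003,0],[0.013,0.003,-0.18],[0.013,0.003,-0.36],[0.013,0.003,-0.54],[0.013,0.003,-0.72]])

```text
time_s: 7.25
position: [0.5308, 0.0507, 0.107]
orientation: [[-0.185, 0.983, 0.001], [0.983, 0.185, -0.0], [-0.0, 0.001, -1.0]]
force: [-0.1, -0.6, 0.5]
opening: 0.0217
```

```bash
python3 -c "
from h import *
look('s6');goal(-1,0,87,0)"
```

```text
225 [288.9 254.7] [14.7 17.9] tray [157.7 -17.2]
225 [271.6 204. ] [16.8 19.2] tray [46.1 -3.8]
225 [222.4 191.2] [18.2 20.8] tray [-19.2 -84.8]
200 [289.1 254.5] [15.  18.4] tray [157.4 -16.7]
tcp tray [-1.4  0.3] 0.10644169856470242 F [-0.   0.1  0.5] 7.3
goal travel [-0.3  0.4 19.4] rot [ 0.    0.   -0.01]
```

>>> move_arm(jaw=[22,22,22,22,22], travel=[[-2.5,0,14],[-2.5,0,18.5],[-2.5,14,19],[-2,30,19],[-1.5,44,19]], delta_rot=[[0,0,-0.01],[0,0,-0.01],[0,0,-0.01],[0,0,-0.01],[0,0,-0.01]])

```text
time_s: 7.92
position: [0.5754, 0.0577, 0.0875]
orientation: [[-0.199, 0.98, 0.001], [0.98, 0.199, -0.0], [-0.0, 0.001, -1.0]]
force: [-0.0, 0.5, -0.2]
opening: 0.022
```

```bash
python3 -c "
from h import *
look('s7');goal(80,0,87,0)"
```

```text
225 [289.  254.7] [14.7 17.7] tray [157.8 -17. ]
225 [277.9 214.9] [16.4 18. ] tray [73.5 -2.3]
225 [222.4 191.2] [18.2 20.8] tray [-19.2 -84.8]
200 [289.1 254.5] [15.  18.4] tray [157.4 -16.7]
200 [277.8 214.9] [17.9 19.1] tray [73.3 -2.3]
tcp tray [45.9 -1.8] 0.08763104383723462 F [3.1 0.5 0.2] 7.975
goal travel [ 1.8 34.1  0.7] rot [ 0.003  0.001 -0.   ]
```

>>> move_arm(jaw=[22,22,22,22,22], travel=[[1,12,0.5],[1.5,24,0.5],[1.5,36,0.5],[1.5,36,0],[1.5,22,-20]], delta_rot=[[0,0,0],[0,0,0],[0,0,0],[0,0,0],[0,0,0]])

```text
time_s: 8.6
position: [0.5978, 0.0638, 0.1063]
orientation: [[-0.199, 0.98, 0.0], [0.98, 0.199, 0.0], [-0.0, 0.0, -1.0]]
force: [-0.3, 0.3, -0.0]
opening: 0.0222
```

```bash
python3 -c "
from h import *
look('s8');goal(-44,-109,140,53)"
```

```text
225 [288.9 254.6] [14.9 17.9] tray [157.6 -17.1]
225 [222.4 191.2] [18.2 20.7] tray [-19.2 -84.7]
200 [288.1 248.4] [20.9 28. ] tray [145.7 -13.3]
200 [325.2 183.7] [27.2 64.6] tray [ 44.2 117.7]
tcp tray [66.5 -0.2] 0.10971063507446945 F [-2.8  0.3  1.1] 8.65
goal travel [-108.8 -110.4  -30.5] rot [ 0.002  0.002 -0.925]
```

View pics/s8.png

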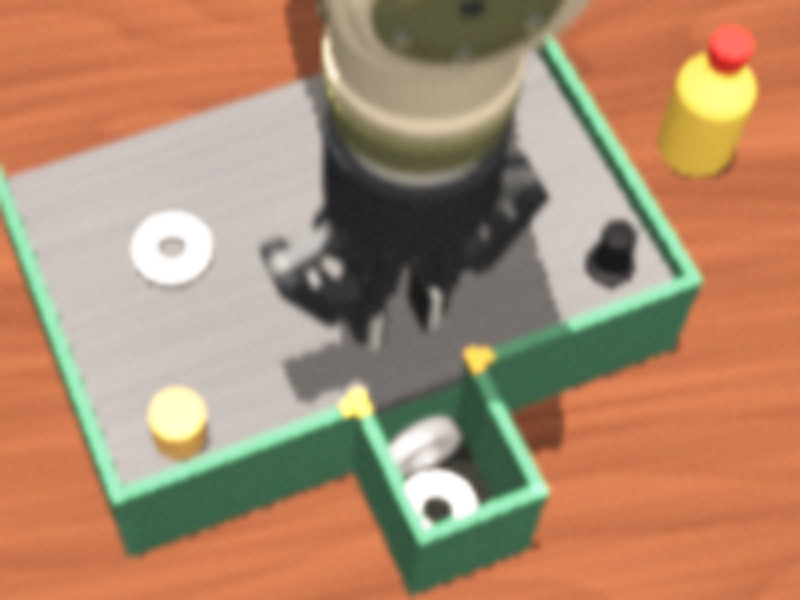

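The second washer is in too, leaning against the deck side at (425,440) in the crop, with the first behind it. Now the third, on the right.

>>> move_arm(jaw=[22,22,22,22,22], travel=[[-5,-10,-30],[-35,-40,-30],[-70,-70,-30],[-95,-100,-30],[-112,-113,-30]], delta_rot=[[0,0,-0.18],[0,0,-0.36],[0,0,-0.54],[0,0,-0.73],[0,0,-0.92]])

```text
time_s: 9.28
position: [0.5072, -0.0699, 0.1395]
orientation: [[-0.9, 0.436, 0.002], [0.436, 0.9, -0.0], [-0.002, 0.001, -1.0]]
force: [-0.1, -0.0, -0.1]
opening: 0.0218
```

```bash
python3 -c "
from h import *
look('s9');goal(-44,-113.5,87,53)"
```

```text
225 [288.9 254.6] [14.7 18.3] tray [157.6 -17.1]
225 [284.9 240.4] [ 9.4 17.5] tray [128.4 -12. ]
225 [222.5 191.6] [15.4 17.6] tray [-18.3 -84.9]
200 [288.4 247.9] [21.9 28.6] tray [144.9 -12.4]
200 [222.6 191.7] [16.7 18.5] tray [-17.9 -84.9]
200 [189.5 185.6] [10.3 44.1] tray [ -57.5 -142.8]
tcp tray [ -49.  -114.4] 0.1395389208132114 F [-0.5 -1.6 -0.4] 9.325
goal travel [-3.3  3.8 52.5] rot [-0.001  0.002  0.   ]
```

>>> move_arm(jaw=[22,22,22], travel=[[-3,2,25],[-3,3,48],[-3,3,52]], delta_rot=[[0,0,0],[0,0,0],[0,0,0]])

```text
time_s: 9.7
position: [0.5099, -0.0696, 0.0862]
orientation: [[-0.902, 0.432, -0.001], [0.432, 0.902, -0.001], [0.0, -0.001, -1.0]]
force: [0.4, -0.1, -0.3]
opening: 0.0217
```

```bash
python3 -c "
from h import *
look('s10');goal(22,-26,87,53)"
```

```text
225 [288.9 254.6] [14.9 17.9] tray [157.6 -17.1]
225 [284.9 240.5] [ 9.1 17.7] tray [128.6 -12.1]
225 [222.5 191.6] [15.4 17.6] tray [-18.3 -84.9]
200 [288.3 248.1] [21.6 28.4] tray [145.3 -12.7]
200 [222.6 191.7] [16.7 18.5] tray [-17.9 -84.9]
200 [188.1 180.8] [10.3 16.5] tray [ -69.8 -142. ]
tcp tray [ -45.3 -113.4] 0.08656481177260052 F [-0.3  0.   0. ] 9.75
goal travel [ -1.1 110.3  -0.5] rot [-0.001  0.    -0.001]
```

>>> move_arm(jaw=[22,22,22,22,22], travel=[[0,18,-0.5],[0,45,-0.5],[-1,72,-0.5],[-1,95,-0.5],[-1,109,-0.5]], delta_rot=[[0,0,0],[0,0,0],[0,0,0],[0,0,0],[0,0,0]])

```text
time_s: 10.38
position: [0.5594, 0.03, 0.088]
orientation: [[-0.903, 0.43, 0.002], [0.43, 0.903, -0.001], [-0.002, -0.0, -1.0]]
force: [-0.4, -0.7, 0.8]
opening: 0.0216
```

```bash
python3 -c "
from h import *
look('s11');goal(0,0,105,0)"
```

```text
225 [289.  254.7] [14.9 17.6] tray [157.7 -17. ]
225 [284.9 240.3] [ 8.7 17.6] tray [128.2 -11.9]
225 [270.2 202.3] [15.7 17.3] tray [41.5 -4.8]
200 [288.3 248.2] [21.9 28. ] tray [145.4 -12.7]
200 [270.2 202.2] [17.  18.2] tray [41.4 -4.7]
tcp tray [ 23.4 -24.7] 0.08788529643022991 F [0.8 1.1 0.2] 10.425
goal travel [ 33.5   5.8 -17.2] rot [0.002 0.002 0.926]
```

View pics/s11.png

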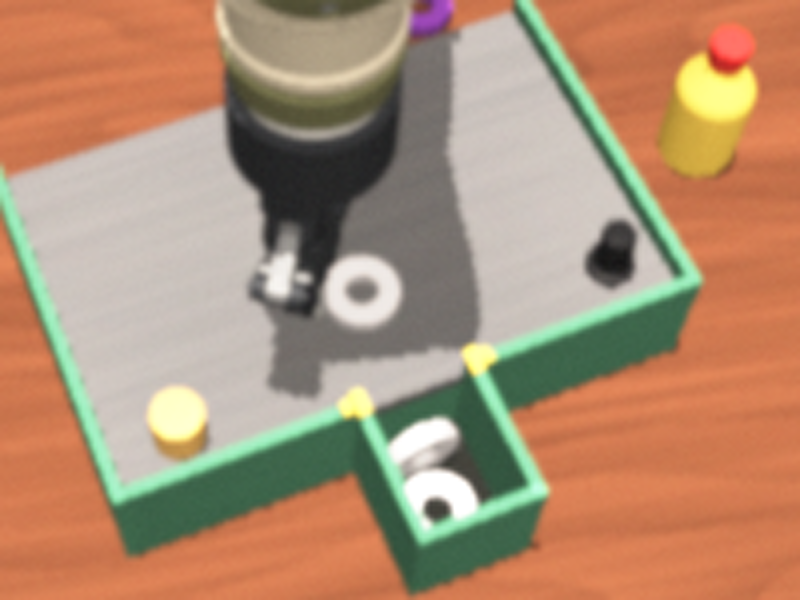

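The third washer is near tray (40, -4). Back off, turn and re-approach.

>>> move_arm(jaw=[22,22,22,22,22], travel=[[0,-12,-12],[10,-12,-22],[22,-6,-22],[30,0,-22],[34,4,-18]], delta_rot=[[0,0,0.1],[0,0,0.28],[0,0,0.46],[0,0,0.65],[0,0,0.83]])

```text
time_s: 11.05
position: [0.5309, 0.0494, 0.1066]
orientation: [[-0.287, 0.958, 0.004], [0.958, 0.287, -0.0], [-0.001, 0.003, -1.0]]
force: [0.3, 0.7, 0.1]
opening: 0.0216
```

```bash
python3 -c "
from h import *
look('s12');goal(0,-3,87,0)"
```

```text
225 [288.9 254.6] [14.9 17.9] tray [157.6 -17.1]
225 [284.9 240.5] [ 9.1 17.7] tray [128.6 -12.1]
225 [271.3 203.2] [16.9 19.2] tray [44.3 -3.6]
200 [288.3 248.2] [21.9 28. ] tray [145.4 -12.7]
tcp tray [-1.8 -0.3] 0.10583654838619448 F [-0.4  1.  -0.8] 11.1
goal travel [-2.9  1.6 18.8] rot [0.002 0.    0.085]
```

>>> move_arm(jaw=[22,22,22,22,22], travel=[[-3,1,14],[-3,1,18.5],[-4,15,18.5],[-5,31,18.5],[-5.5,45,18.5]], delta_rot=[[0,0,0.085],[0,0,0.085],[0,0,0.085],[0,0,0.085],[0,0,0.085]])

```text
time_s: 11.72
position: [0.5766, 0.0575, 0.0879]
orientation: [[-0.201, 0.98, 0.003], [0.98, 0.201, 0.0], [-0.0, 0.003, -1.0]]
force: [1.1, -0.2, 0.2]
opening: 0.0218
```

```bash
python3 -c "
from h import *
look('s13');goal(80,0,87,0)"
```

```text
225 [289.  254.4] [14.2 17.9] tray [157.2 -16.8]
225 [284.9 240.5] [ 9.1 17.7] tray [128.6 -12.1]
225 [278.2 215.5] [16.9 18.2] tray [74.9 -2.2]
200 [288.5 248. ] [22.  27.5] tray [145.1 -12.2]
200 [278.2 215.7] [18.3 19.2] tray [75.2 -2.4]
200 [309.6 147. ] [ 9.  13.1] tray [-52.5 129.7]
tcp tray [47.  -2.2] 0.08805535467864001 F [ 3.3 -0.4  0.2] 11.775
goal travel [ 2.2 33.   1.2] rot [0.006 0.001 0.001]
```

>>> move_arm(jaw=[22,22,22,22,22], travel=[[1,12,0.5],[2,24,0.5],[2,35,0.5],[2,36,0],[2,20,-20]], delta_rot=[[0,0,0],[0,0,0],[0,0,0],[0,0,0],[0,0,0]])

```text
time_s: 12.4
position: [0.597, 0.0637, 0.1067]
orientation: [[-0.201, 0.98, 0.003], [0.98, 0.201, 0.0], [-0.0, 0.003, -1.0]]
force: [-0.7, 0.5, -0.3]
opening: 0.0223
```

```bash
python3 -c "
from h import *
look('s14')"
```

```text
225 [289.8 251.4] [19.5 23.3] tray [152.3 -12.8]
200 [290.1 251.1] [19.9 23.8] tray [152.1 -12.2]
200 [325.9 182.8] [26.9 77.3] tray [ 42.9 120. ]
tcp tray [65.3 -0. ] 0.11012411968904752 F [-2.6  0.2  1. ] 12.45
```

View pics/s14.png

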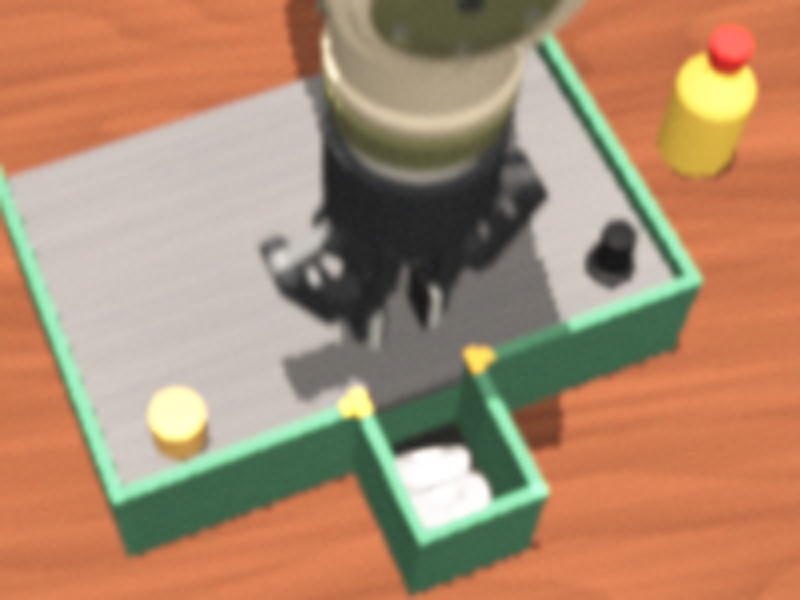

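Two tilted washers are visible in the slot, with the third presumably beneath them, and the deck is empty. I lift clear and check from above.

>>> move_arm(jaw=[22,22,22,22,22], travel=[[0,-20,-40],[0,-60,-80],[0,-110,-110],[0,-160,-110],[0,-160,-110]], delta_rot=[[0,0,0],[0,0,0],[0,0,0],[0,0,0],[0,0,0]])

```text
time_s: 13.08
position: [0.435, 0.0313, 0.2195]
orientation: [[-0.2, 0.98, 0.003], [0.98, 0.2, 0.0], [-0.0, 0.003, -1.0]]
force: [0.3, -0.8, -0.5]
opening: 0.0224
```

```bash
python3 - <<'E'
from h import *
I=[]
for n,b in(("top",(140,85)),("scene",(230,190))):
    c=cv2.cvtColor(r.read_camera(n)["color"],cv2.COLOR_RGB2BGR)
    w=(200,175) if n=="top" else (100,87)
    I.append(cv2.resize(c[b[1]:b[1]+w[1],b[0]:b[0]+w[0]],(400,350),interpolation=2))
# before/after displacement of neutral things in the top view: bush, spacer, oil, tool
a=cv2.imread("pics/top0.png");c=cv2.cvtColor(r.read_camera("top")["color"],cv2.COLOR_RGB2BGR)
for n,(x,y,w,h) in dict(bush=(276,122,24,24),spacer=(156,149,22,22),oil=(103,196,32,28),tool=(332,112,24,78)).items():
    R=cv2.matchTemplate(c[y-6:y+h+6,x-6:x+w+6],a[y:y+h,x:x+w],cv2.TM_CCOEFF_NORMED);_,s,_,l=cv2.minMaxLoc(R);print(n,round(s,3),"shift px",l[0]-6,l[1]-6)
cv2.imwrite("pics/fin.png",np.hstack(I));print(r.sense()["position"],r.sense()["force"],r.sense()["time_s"])
E
```

```text
bush 0.066 shift px -5 6
spacer 0.081 shift px 0 -2
oil 0.088 shift px -5 1
tool 0.181 shift px 6 -6
[0.4396 0.0313 0.2197] [ 0.3248 -0.3886  0.3245] 13.225
```

View pics/fin.png

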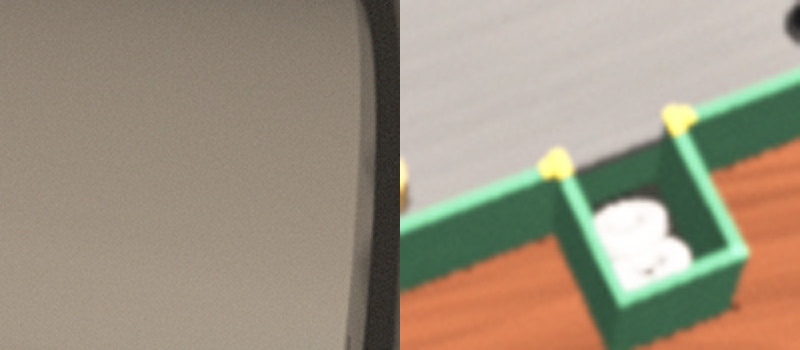

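The arm hides the top view, so that part of the check is void. The scene view shows the washers stacked low in the slot. I compare the neutral things in the scene view instead, then hand in.

```bash
python3 - <<'E'
from h import *
a=cv2.imread("pics/scene0.png");c=cv2.cvtColor(r.read_camera("scene")["color"],cv2.COLOR_RGB2BGR)
ok=True
for n,(x,y,w,h) in dict(bush=(214,224,22,22),spacer=(322,182,24,22),oil=(342,134,30,42),tool=(150,216,28,78),gate=(262,212,46,26)).items():
    R=cv2.matchTemplate(c[y-6:y+h+6,x-6:x+w+6],a[y:y+h,x:x+w],cv2.TM_CCOEFF_NORMED);_,s,_,l=cv2.minMaxLoc(R);print(n,round(s,3),l[0]-6,l[1]-6)
    if n!="gate": ok&=s>.9 and abs(l[0]-6)<2 and abs(l[1]-6)<2
look("s15"); print("ok",ok)
if ok: r.sign_off(); print("signed")
E
```

```text
bush 0.999 0 0
spacer 1.0 0 0
oil 0.999 0 0
tool 0.999 0 0
gate 1.0 0 0
225 [289.6 250.6] [20.9 25. ] tray [150.8 -12.5]
200 [289.7 250.6] [20.9 25.5] tray [150.7 -12.4]
tcp tray [-94.1  -0.4] 0.21937550590780186 F [ 0.  -0.   0.3] 13.325
ok True
the job is handed in; nothing more can be done
signed
```

I swept all three washers through the gate one at a time: middle, then left, then right. They were pushed along the deck between two slightly opened fingertips. I then lifted the arm clear and handed the job in at about 13.3 s of robot time; the hand-in gives no verdict.

**Last checks (scene view):**
- No washer is left on the deck, and they lie heaped in the slot. The last picture shows only two clearly; I take the third to be underneath, since I watched it drop.
- The bush, spacer, oil bottle and orange-handled tool show 0 px of shift, with match scores of at least 0.999.
- The force on the tool is about zero.

**Checks that failed or disagreed:**
- The final check from the top camera was void because the arm blocked it. The heap's height in the slot was judged from the scene picture only, not measured.
- At the start, two-view triangulation put the washer tops at 66.7 mm against the stated 70 mm. I used the stated height; the washer positions from the two methods agreed within 1 mm.

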